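# Clamp a bisque bird for painting with the bench ratchet clamp

## Robot

A 7-joint arm with a two-finger parallel gripper is mounted at the origin on the work surface. World frame = base frame: x ahead of the robot, y to its left, z up, the work surface at z = 0. Lengths are in mm, angles in rad, forces in N, time in s.
With the tool pointing down it reaches from about 350 to 900 mm from the base axis. Payload 19.9 kg.
Tool frame: the origin (TCP) lies midway between the tips of the shut fingers; the grasp point (between the pads) lies 19 mm behind it (manip.hold_point_z is the z of the grasp point in the tool frame, in mm); z points along the fingers, y is the line along which they close (so a half turn about z gives the same grasp; the last joint's range is limited). The gripper opens to 94 mm and grips with 3 to 60 N. Pads are 16 mm wide; open, the fingers measure 119 mm over their backs; the gripper's body (75 mm by 177 mm) begins 78 mm behind the grasp point.
Start: joints at [-1.29, 0.417, -0.01, 1.614, 0.005, 1.111, -0.053], TCP at [197.661, 592.899, 205.425] pointing down, gripper open.
Joint ranges: [-2.81, 2.81], [-0.39, 2.02], [-1.27, 1.25], [0.06, 2.57], [-1.19, 4.33], [0.19, 2], [-2.82, 2.82]. Speed limits (rad/s): [1.89, 1.89, 2.39, 2.39, 3.01, 3.01, 3.01].

## Interface

Orientations are given as [roll, pitch, yaw] about the fixed x, y, z axes, in that order (R = Rz(yaw) Ry(pitch) Rx(roll)).
In Python, from bench import manip, eyes, order gives the robot as it stands. Calls block until the motion is done:
- manip.reach(position, orientation): joint-space move of the TCP to a pose.
- manip.line_to(position, vel=150, rot=None): straight line of the TCP; rot=None keeps the orientation; vel is the mean speed in mm/s.
- manip.movej(angles): joint-space move.
- manip.let_go() and manip.gripper_close(): open the fingers fully, or close them until they stop; the grip force is fixed at half the most.
- manip.sleep(seconds).
- manip.ik(position, orientation): joint angles nearest the present ones, or None.
- manip.get_obs(): the state.
- eyes.read_camera(name): name is "scene" or "top"; returns (picture, depth): 400x640x3 uint8, red, green, blue; 400x640 float32, mm along the optical axis (not along the pixel's ray), 0 where there is no reading.
- eyes.calibration(name): a dict with "camera_matrix" (3x3 intrinsics, pixels), "extrinsics" (4x4, takes a point from world to camera coordinates). Camera axes: x right, y up, looking along -z (the intrinsics and any distortion apply to the point x, -y, -z); pixel columns grow to the right and rows downward; lengths in mm; the calibration is good to about 2 mm. A picture is of the moment at which its call begins. calibration takes no time and is no camera call.
A pose or a line that the arm cannot do raises manip.IKError and nothing moves.
- order.close_job(): hands the job in; it is judged then, once.
The state is a dict: "t": time; "joints": joint angles; "dq": joint speeds; "effort": joint torques, N m; "ee_pos": TCP position; "orientation": TCP orientation; "ft_force": force on the tool from outside, world axes, zero at the start; "torque": the same for the moment, N m; "opening": opening from 0.0 (shut) to 1.0 (fully open); "gripper_force": force on a finger pad.
Only numpy, scipy, OpenCV 4.12 (cv2) and the standard library are available. Lean on these libraries where they do the work, as an engineer would, in place of code of your own. Each camera call takes 0.05 s, during which the arm holds its last target. There are 200 camera calls.

## Task

Take the steel pin out of its wooden stand, stand it fully down in the hole in the clamp's bed behind the bird and let go of it. Then pump the clamp's trigger, moving the jaw with nothing but the trigger, until the bird's base is nipped between jaw and pin and the sprung jaw is pushed back on its spring by about a centimetre - never near the end of its travel, which would crush the bird. Finish while still holding the trigger squeezed in, and leave the jars, tub and mug alone.

Things in the scene. Friction and masses are not known exactly. Their poses are not given: they have to be found in the camera images.
- clamp: Ratchet bar clamp on a fixed plywood bed 360 x 100 x 30 mm. Origin: centre of the bed's underside, on the table; x along the bed the way the jaw pushes, z up. All its parts lie on the centre line. Grey housing at x -115 to -30 mm, 44 mm wide, top 102 mm above the table; on it a fixed black upright handle and, in front of it (+x), a steel trigger. The bar runs 49 to 65 mm above the table.
- handle_grip (a point): Middle of the fixed upright handle (12 mm thick along clamp x, 24 mm wide, its top 175 mm above the table), 145 mm above the table, at clamp x = -86.5 mm. Its rear face is 6 mm behind this point.
- trigger: Steel trigger blade, 10 mm thick, 20 mm wide, its top 170 mm above the table; hinged at clamp x = -55 mm, 93 mm above the table (its origin, axes as the clamp's when at rest). At rest it leans 0.15 rad away from the handle; squeezed its top swings towards the handle (-x of the clamp).
- trigger_grip (a point): Point on the trigger's front face (away from the handle), 145 mm above the table and 49 mm ahead of handle_grip at rest. It moves 16 mm towards the handle in a full squeeze: handle rear face to trigger front face is 55 mm at rest, 39 mm squeezed. The handle does not give: centre a gripper that closes on both for the squeezed width.
- trigger_angle (a joint): Rad: 0 at rest, 0.30 fully squeezed (hard stop); springs back. Squeezing needs some 10 to 20 N at trigger_grip. A full squeeze and return moves the bar 8 mm forward (the first 0 to 8 mm): 32 mm per rad once the pawl has engaged, after about 0.05 rad (first time up to 0.25). The bar stays when the trigger returns and cannot be backed off.
- bar: Toothed steel bar with, at its front end, a carrier plate 56 mm wide that carries the sprung jaw. Slides along clamp x, held by a brake; its origin lies at the middle of the carrier plate's thickness, at the height of the table. To be moved by the trigger only.
- jaw: Jaw plate 56 mm wide with rubber face, 34 to 70 mm above the table, on a spring in front of the carrier plate.
- jaw_face (a point): Centre of the jaw's rubber face, which looks along clamp +x; 52 mm above the table.
- cushion (a joint): How far the jaw is pushed back on its spring, m: 0 free, 0.024 at the end of its travel; 0.4 N per mm. Merely pushing the bird along the bed gives up to about 0.004. The open gap between jaw plate and carrier plate is 26 mm minus this.
- bird: White bisque bird on a base 50 mm (along clamp x) x 54 mm, 30 mm high, all in one piece, 72 mm high in all, about 0.1 kg, loose on the clamp's bed between jaw and hole, turned a little. Origin: centre of its underside. Fragile.
- pin: Loose steel pin, 10 mm diameter, 95 mm long, z along it, standing upright in the stand with 73 mm showing above it. Origin: centre of its lower end.
- pin_tip (a point): Centre of the pin's lower end.
- stand: Fixed light wooden block 56 x 56 x 35 mm with a hole 22 mm deep in the middle of its top, where the pin stands. Origin: centre of its underside.
- pin_hole (a point): Centre of the mouth of the hole for the pin in the clamp's bed, 30 mm above the table, 11.5 mm wide with a 2 mm bevel, 25 mm deep with a floor, at clamp x = +145 mm. The gap between the hole's centre and the near side of the bird's base is about 20 to 32 mm at first.
- jar_a: Bystander: white jar with blue lid, 90 mm wide, 112 mm high; origin under its centre.
- jar_b: Bystander: the other such jar.
- tub: Bystander: clear plastic tub, 70 mm wide, 42 mm high.
- mug: Bystander: white mug, 80 mm wide, 90 mm high.

How it is judged:
By the outcome, as a careful person would: the job done as asked, in the order asked, and still so for the second after the job is handed in, while the arm keeps its last pose, push and grip.
It also fails if it takes over 72 s, if anything falls off the work surface, if the arm or the gripper's body presses on something with over 40 N, if the wrist force passes 120 N, or if a joint passes its speed limit or range.

## Working session

There is one attempt and no reset: what is moved stays moved. The work goes in short steps, each a Python script; the robot and the scene stay as the last script left them, time stands still between calls to the robot, and variables do not carry over. Pictures are saved under pics/ and viewed, at most 10 in all, crops included, and the job is handed in when it is done.

```bash
ls; mkdir -p pics
cat > h.py <<'E'
import numpy as np, cv2
from bench import manip, eyes, order
def cap(n,f=None):
    p,d=eyes.read_camera(n); np.savez(f'pics/{f}.npz',p=p,d=d); cv2.imwrite(f'pics/{f}.png',p[:,:,::-1]); return p,d
def world(n,d):
    c=eyes.calibration(n);K=np.array(c['camera_matrix']);E=np.array(c['extrinsics'])
    v,u=np.mgrid[:d.shape[0],:d.shape[1]]
    X=np.stack([(u-K[0,2])/K[0,0]*d,-(v-K[1,2])/K[1,1]*d,-d,np.ones_like(d)],-1)
    return (X@np.linalg.inv(E).T)[...,:3]
E
python3 - <<'E'
from h import *
for n in('scene','top'):
    cap(n,n+'0'); print(eyes.calibration(n))
print(manip.get_obs(), manip.hold_point_z)
E
```

```text
pics
{'camera_matrix': array([[470.09441325,   0.        , 322.83109454],
       [  0.        , 470.09441325, 199.87163368],
       [  0.        ,   0.        ,   1.        ]]), 'extrinsics': array([[-3.09899271e-01,  9.50651599e-01,  1.49659405e-02,
         1.25869963e+02],
       [-6.07937140e-01, -2.10232537e-01,  7.65646599e-01,
         2.60432516e+02],
       [ 7.31009491e-01,  2.28174971e-01,  6.43087324e-01,
        -1.76689064e+03],
       [ 0.00000000e+00,  0.00000000e+00,  0.00000000e+00,
         1.00000000e+00]])}
{'camera_matrix': array([[386.59871704,   0.        , 326.21575548],
       [  0.        , 386.59871704, 195.32430333],
       [  0.        ,   0.        ,   1.        ]]), 'extrinsics': array([[ 1.33847623e-02, -9.99805428e-01,  1.44898136e-02,
         2.88180700e+01],
       [ 9.83097737e-01,  1.58045187e-02,  1.82398071e-01,
        -5.71937395e+02],
       [-1.82591586e-01,  1.18035482e-02,  9.83117993e-01,
        -1.05963428e+03],
       [ 0.00000000e+00,  0.00000000e+00,  0.00000000e+00,
         1.00000000e+00]])}
{'t': 0.1, 'joints': array([-1.29047458,  0.41791229, -0.01036158,  1.61405848,  0.00472358,
        1.11070675, -0.05304487]), 'dq': array([ 0.00134275, -0.00232849, -0.00030533, -0.00225915, -0.00058869,
        0.00045212,  0.00034581]), 'effort': array([ 1.78288254e-03, -8.52590060e+01,  6.40357733e-01, -4.26696181e+01,
       -4.87760443e-02,  1.64108915e-02,  4.83606379e-05]), 'ee_pos': array([197.56745876, 592.61972751, 204.91215433]), 'orientation': array([-3.14053491e+00,  8.11376471e-05,  2.81979787e+00]), 'ft_force': array([ 0.54602087, -0.48510422,  0.61546622]), 'torque': array([0.02086085, 0.00884456, 0.00804733]), 'gripper_force': 0.0, 'opening': 1.0025993065875798} -18.8
```

View pics/scene0.png

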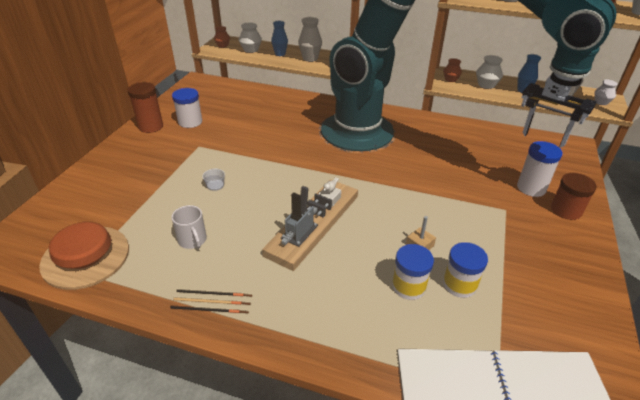

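View pics/top0.png

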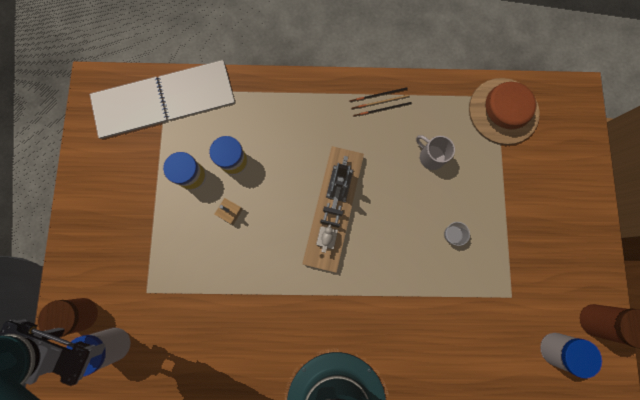

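The top view shows the clamp at about (335,210), with its +x end towards the robot at (322,270). The bird is at (327,237), the stand at (229,211), and the jars at (182,167) and (227,152), close to the stand. Next I'll enlarge the crops and fit the bed from depth.

Run:
```python
from h import *
t=cv2.imread('pics/top0.png');s=cv2.imread('pics/scene0.png')
a=cv2.resize(t[140:280,290:380],None,fx=4,fy=4,interpolation=3)
b=cv2.resize(t[190:240,205:255],None,fx=8,fy=8,interpolation=3)
c=np.zeros((560,780,3),np.uint8);c[:,:360]=a;c[:400,370:770]=b;cv2.imwrite('pics/c1.png',c)
cv2.imwrite('pics/c2.png',cv2.resize(s[170:270,255:445],None,fx=4.2,fy=4.2,interpolation=3))
for n,r in(('top',(140,280,290,380)),('scene',(170,270,255,370))):
    d=np.load(f'pics/{n}0.npz')['d'];W=world(n,d)
    w=W[r[0]:r[1],r[2]:r[3]].reshape(-1,3)
    z=w[:,2]; print(n,np.histogram(z,bins=range(-10,190,10)))
    q=w[(abs(z-30)<6)]
    print(len(q),cv2.minAreaRect(q[:,:2].astype(np.float32)))
    # top black handle
    for lo,hi in((160,185),(96,108)):
        m=(z>lo)&(z<hi); print(lo,m.sum(),w[m].mean(0) if m.any() else '')
d=np.load('pics/top0.npz')['d'];w=world('top',d)
for nm,r,lo,hi in(('stand',(195,230,205,250),28,42),('pin',(190,240,205,260),60,130),('jars',(125,200,150,260),100,125),('mug',(125,180,410,470),80,100),('tub',(215,255,435,480),30,60)):
    q=w[r[0]:r[1],r[2]:r[3]].reshape(-1,3);q=q[(q[:,2]>lo)&(q[:,2]<hi)]
    print(nm,len(q),q.mean(0) if len(q) else'',cv2.minAreaRect(q[:,:2].astype(np.float32)) if len(q) else '')
    if nm=='pin':print(q.round())
```

```text
top (array([1901, 6499,    3, 1058, 1960,   49,  173,  303,   87,   85,  174,
        128,    8,    9,   12,   10,   11,   24,   56]), array([-10,   0,  10,  20,  30,  40,  50,  60,  70,  80,  90, 100, 110,
       120, 130, 140, 150, 160, 170, 180]))
2821 ((541.2061767578125, 14.4759521484375), (99.6536636352539, 360.227294921875), 77.14215087890625)
160 80 [ 6.07989913e+02 -6.03443028e-01  1.72078294e+02]
96 194 [572.96225896   6.59251627 101.06140652]
scene (array([1099, 6483,  253,  658, 1251,  136,  263,  332,  158,  119,  200,
        143,   49,   48,   53,   54,   48,   55,   50]), array([-10,   0,  10,  20,  30,  40,  50,  60,  70,  80,  90, 100, 110,
       120, 130, 140, 150, 160, 170, 180]))
1694 ((542.163818359375, 15.265151977539062), (105.70673370361328, 366.1132507324219), 77.72061157226562)
160 105 [613.91599643  -1.16242415 169.21772515]
96 206 [602.16199744   5.28522354 101.20687822]
stand 349 [524.61772561 320.15197405  35.77532918] ((525.7765502929688, 322.0852966308594), (57.12266159057617, 55.58333969116211), 61.53590774536133)
pin 29 [524.79594494 319.87597678  
[... 391 characters left out ...]
319. 110.]
 [523. 318. 100.]
 [525. 318.  89.]
 [525. 317.  84.]
 [527. 317.  73.]
 [522. 323.  91.]
 [522. 321.  89.]
 [522. 319.  88.]
 [523. 318.  78.]
 [525. 317.  71.]
 [526. 316.  64.]
 [521. 322.  76.]
 [522. 320.  72.]
 [522. 318.  67.]]
jars 1686 [654.54045877 379.34339288 112.57421056] ((656.3843994140625, 379.547607421875), (89.8733139038086, 220.42279052734375), 22.088821411132812)
mug 179 [ 706.08043596 -286.59308923   88.15247176] ((704.2453002929688, -286.9467468261719), (77.74846649169922, 77.8090591430664), 88.5648193359375)
tub 149 [ 469.89473771 -347.30641247   38.98773191] ((468.4735107421875, -340.8149719238281), (68.04349517822266, 66.41427612304688), 89.84317016601562)
```

View pics/c1.png

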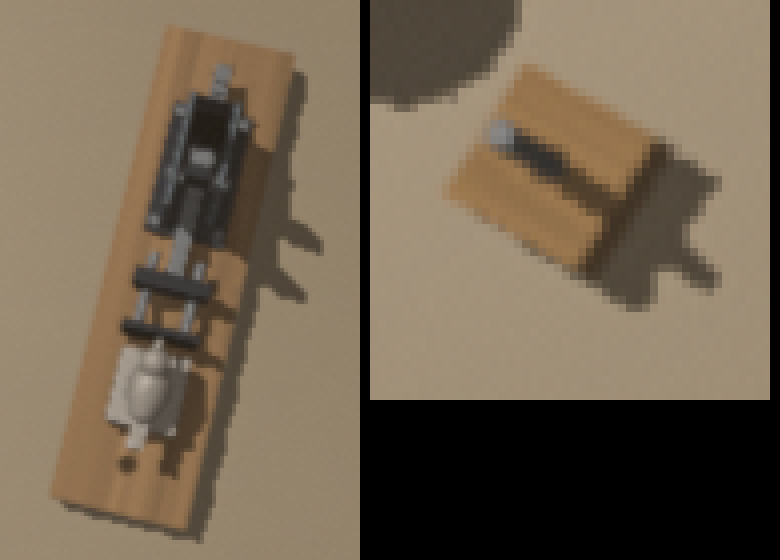

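View pics/c2.png

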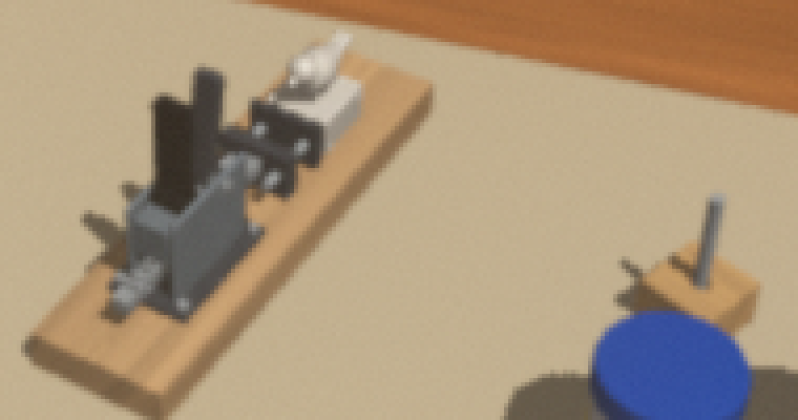

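The crops show the hole at top pixel about (321.8, 256), the jaw plate at about (330, 223), the carrier at about (333.5, 210) and the bird base at about (327, 237). The clamp's +x points towards the robot. Next step: precise numbers.

```bash
cat >> h.py <<'E'
def pix2w(n,u,v,z):
    c=eyes.calibration(n);K=np.array(c['camera_matrix']);E=np.array(c['extrinsics'])
    R,t=E[:3,:3],E[:3,3];C=-R.T@t
    r=R.T@np.array([(u-K[0,2])/K[0,0],-(v-K[1,2])/K[1,1],-1]);return C+r*(z-C[2])/r[2]
def w2pix(n,P):
    c=eyes.calibration(n);K=np.array(c['camera_matrix']);E=np.array(c['extrinsics'])
    p=E[:3,:3]@np.array(P,float)+E[:3,3];return K[0,2]+K[0,0]*p[0]/-p[2],K[1,2]-K[1,1]*p[1]/-p[2]
E
python3 - <<'E'
from h import *
for n,r in(('top',(140,280,290,380)),('scene',(170,270,255,370))):
    d=np.load(f'pics/{n}0.npz')['d'];W=world(n,d)
    w=W[r[0]:r[1],r[2]:r[3]].reshape(-1,3);z=w[:,2]
    q=w[abs(z-30)<5]
    bx=cv2.minAreaRect(q[:,:2].astype(np.float32));B=cv2.boxPoints(bx)
    e=max([B[1]-B[0],B[2]-B[1]],key=np.linalg.norm);e=e/np.linalg.norm(e);e=-e if e[0]>0 else e
    f=np.array([-e[1],e[0]]);c=np.array(bx[0]);print(n,c,np.arctan2(e[1],e[0]))
    P=np.c_[(w[:,:2]-c)@e,(w[:,:2]-c)@f,z]
    def st(nm,m):
        if m.sum():print(nm,m.sum(),'x',np.percentile(P[m,0],[2,50,98]).round(1),'y',np.percentile(P[m,1],[2,50,98]).round(1))
    st('tops168-178',(z>166)); st('hous',(z>97)&(z<106))
    Y=abs(P[:,1])<30
    for lo in range(34,78,6): 
        m=Y&(z>lo)&(z<lo+6)&(P[:,0]>-28)
        st(f'z{lo}',m); print(np.histogram(P[m,0],bins=range(-28,140,6))[0])
    if n=='top':
        for u,v in((321.75,256),(321.5,255.7)):h=pix2w('top',u,v,30);print('hole',h,(h[:2]-c)@e,(h[:2]-c)@f)
    print('hole pred',c+145*e)
d=np.load('pics/scene0.npz')['d'];W=world('scene',d)[205:260,405:440].reshape(-1,3)
q=W[(W[:,2]>55)&(W[:,2]<125)&(abs(W[:,0]-525)<25)&(abs(W[:,1]-321)<25)];print('pin scene',len(q),q.mean(0),q.max(0))
q=W[(abs(W[:,2]-35)<4)];print('stand scene',cv2.minAreaRect(q[:,:2].astype(np.float32)))
for n in('top','scene'):print(n,w2pix(n,(525.5,321.3,108)),w2pix(n,(525.5,321.3,35)))
for y in(2.92,-0.22,1.35,-1.79):
    for p in((525.5,321,74),(400,46.5,66),(612,0,126)):
        j=manip.ik(p,[np.pi,0,y]);print(y,p,None if j is None else np.round(j,2))
E
```

```text
top [541.20617676  14.47595215] 2.9171808
tops168-178 126 x [-90.8 -42.3 176.5] y [-10.4   3.5   9.8]
hous 165 x [-110.9  -57.    99.4] y [-18.8   1.6  18.7]
z34 83 x [-27.4  55.8 176.9] y [-29.6  -3.9  28.7]
[26  3  1  0  0  1  1  0  3  2  3  0  0  3  3  0  0  0  0  0  2  0  0  2
  3  2  2]
z40 12 x [-27.9  21.6 105.4] y [-26.7   9.8  27.1]
[5 0 0 0 0 0 0 0 2 0 0 0 0 4 0 0 0 0 0 0 0 0 0 0 1 0 0]
z46 15 x [  2.4  23.3 119.5] y [-25.8   8.2  20.8]
[0 0 0 0 1 1 0 0 6 1 1 0 0 3 0 0 0 0 0 0 0 0 0 0 2 0 0]
z52 85 x [ -7.8  32.3 110.5] y [-23.8  -4.   23.8]
[ 1  0  1  1  8  8  0  0 12 11 10 10  3  2  1  0  0  2  3  3  3  1  3  1
  1  0  0]
z58 220 x [-24.3  78.2 118.8] y [-23.   -0.5  25.2]
[ 8  6  7  9 12 11  0  0  7  0  1  1  0  4  1  9 21 17 14  9 13 14 18 21
 17  0  0]
z64 84 x [-14.5  48.6 113.6] y [-26.3  -0.5  25.9]
[ 0  2  1  0  1  0 12  9 11  0  0  0 12 23  1  0  1  1  1  2  0  1  1  4
  1  0  0]
z70 80 x [10.9 18.9 53.9] y [-25.5   0.5  26. ]
[ 0  0  0  0  0  0 15 32  8  0  0  0  4 21  0  0  0  0  0  0  0  0  0  0
  0  0  0]
z76 13 x [ 96.7 125.8 134.9] y [-7.7  3.8 15.8]
[0 0 0 
[... 2035 characters left out ...]
, 66) [-0.58  0.26  0.43  2.27 -0.18  0.64  1.33]
2.92 (612, 0, 126) [-0.38  0.51  0.44  1.73 -0.26  0.96  1.51]
-0.22 (525.5, 321, 74) [-1.06  0.64  0.64  1.76 -0.47  0.9  -2.01]
-0.22 (400, 46.5, 66) [-0.83  0.31  0.73  2.28 -0.33  0.66 -1.65]
-0.22 (612, 0, 126) [-0.63  0.61  0.8   1.74 -0.5   1.01 -1.43]
1.35 (525.5, 321, 74) [-0.88  0.58  0.38  1.75 -0.27  0.86 -0.6 ]
1.35 (400, 46.5, 66) [-0.73  0.28  0.6   2.27 -0.26  0.65 -0.15]
1.35 (612, 0, 126) [-0.55  0.56  0.68  1.74 -0.41  0.99  0.07]
-1.79 (525.5, 321, 74) [-0.46  0.56 -0.18  1.74  0.12  0.86  2.23]
-1.79 (400, 46.5, 66) [-0.36  0.24  0.19  2.26 -0.08  0.64  2.8 ]
-1.79 (612, 0, 126) [ 0.69  0.74 -1.09  1.69  0.71  1.16  2.33]
```

Run:
```python
from h import *
O=[np.pi,0,2.92]
manip.reach([526,321.3,150],O)
manip.line_to([526,321.3,74],vel=80)
manip.gripper_close(); o=manip.get_obs(); print(o['t'],o['ee_pos'],o['orientation'],o['opening']*94,o['gripper_force'],o['ft_force'])
manip.line_to([526,321.3,115],vel=60)
o=manip.get_obs(); print(o['t'],o['ee_pos'],o['opening']*94,o['gripper_force'],o['ft_force'])
p,d=cap('scene','s1'); W=world('scene',d)[170:260,390:460].reshape(-1,3)
p2,d2=cap('top','t1')
q=W[(abs(W[:,0]-526)<20)&(abs(W[:,1]-321)<20)]
for z in range(36,140,8):
    m=(q[:,2]>z)&(q[:,2]<=z+8); print(z,m.sum(),q[m].mean(0).round(1) if m.any() else '')
cv2.imwrite('pics/c3.png',cv2.resize(p[150:260,370:480,::-1],None,fx=5,fy=5,interpolation=3))
print(w2pix('scene',(526,321.3,54)),w2pix('scene',(526,321.3,90)))
```

```text
4.0417 [526.00400808 321.28548933  73.99686678] [-3.14156119e+00  3.54113041e-05  2.92005740e+00] 9.199311323358783 29.998538196086884 [-0.72173548 -0.26379628  0.05281741]
4.875 [525.80759588 321.22028691 114.73642988] 8.925778016779859 29.998153746128082 [ 0.10723307  0.16352911 -0.6586554 ]
36 82 [527.  323.7  37.4]
44 0 
52 5 [529.9 322.1  57.9]
60 9 [529.4 320.9  64.3]
68 7 [530.7 322.4  72.4]
76 8 [529.8 320.6  78.2]
84 10 [530.6 322.   87.2]
92 10 [530.1 321.1  96.2]
100 9 [530.3 321.7 104.6]
108 8 [529.9 319.9 113.6]
116 21 [533.2 320.2 121.3]
124 27 [534.1 322.3 128. ]
132 41 [533.4 321.2 136.1]
(np.float64(422.1057354783654), np.float64(231.42861123569338)) (np.float64(424.14507222417984), np.float64(221.65649767638058))
```

View pics/c3.png

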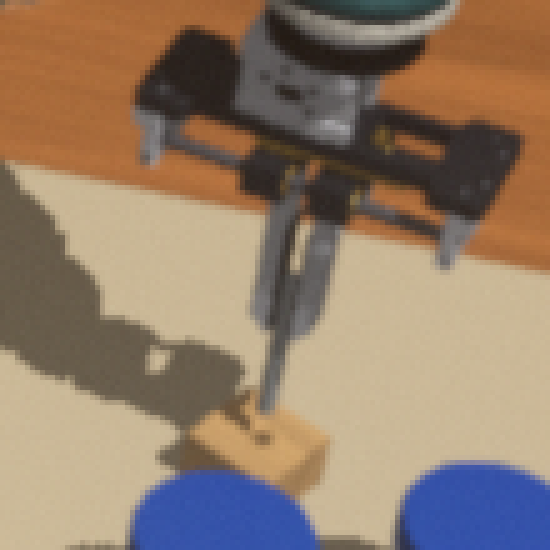

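The pin is held upright with its tip at about scene pixel (423.5, 232), and depth agrees with the TCP to about 1 mm. Now to the hole, descending while watching the force.

Run:
```python
from h import *
O=[np.pi,0,2.92]
manip.line_to([526,321.3,145],vel=150)
manip.line_to([400,46.9,145],vel=200)
manip.line_to([400,46.9,97],vel=80)
f0=manip.get_obs()['ft_force']; 
for z in np.arange(94,64.9,-1.5):
    manip.line_to([400,46.9,z],vel=30)
    o=manip.get_obs();f=o['ft_force']-f0;print(round(z-61,1),f.round(1),round(o['ee_pos'][2],1),round(o['t'],2))
    if abs(f[2])>8 or np.hypot(*f[:2])>12:break
```

```text
33.0 [-0.8  0.4  0.3] 94.1 7.98
31.5 [-0.8 -0.4 -0.5] 92.5 8.23
30.0 [0.2 0.8 0.3] 90.9 8.48
28.5 [ 1.  -0.2 -1. ] 89.4 8.73
27.0 [-0.3 -2.  -0.6] 87.9 8.98
25.5 [ 0.2 -2.  -2. ] 86.4 9.23
24.0 [ 0.7 -2.2 -0.6] 84.9 9.48
22.5 [-0.1 -3.  -1.4] 83.4 9.73
21.0 [-0.4 -3.2 -0.5] 81.9 9.98
19.5 [-1.5 -4.7 -2.1] 80.4 10.23
18.0 [-0.3 -4.  -0.9] 78.9 10.48
16.5 [-1.5 -4.4 -1.1] 77.4 10.73
15.0 [-0.3 -3.8 -1. ] 75.9 10.98
13.5 [-1.4 -4.9 -0.1] 74.4 11.23
12.0 [-0.1 -5.1 -0.7] 72.9 11.48
10.5 [-0.2 -5.2 -0.5] 71.4 11.73
9.0 [-0.8 -5.  -0. ] 69.9 11.98
7.5 [-0.9 -4.9 -0.6] 68.4 12.23
6.0 [-1.  -5.1  0.1] 67.0 12.48
4.5 [-1.8 -6.3  8.4] 65.7 12.73
```

```bash
cat >> h.py <<'E'
YAW=2.921;e=np.array([np.cos(YAW),np.sin(YAW)]);f=np.array([-e[1],e[0]]);CC=np.array([541.5,14.5])
OT=[np.pi,0,YAW-np.pi/2]
def cl(x,z,y=0): return [*(CC+x*e+y*f),z]
def plates(n,tag):
    p,d=cap(n,tag);W=world(n,d)[130:290,240:390].reshape(-1,3)
    P=np.c_[(W[:,:2]-CC)@e,(W[:,:2]-CC)@f,W[:,2]]
    m=(abs(P[:,1])<26)&(abs(P[:,1])>5)&(P[:,2]>(38 if n=='scene' else 62))&(P[:,2]<80)&(P[:,0]>-20)&(P[:,0]<135)
    h=np.histogram(P[m,0],bins=np.arange(0,136,3))[0]; print(n,h)
def st(s=''):
    o=manip.get_obs();print(s,round(o['t'],2),o['ee_pos'].round(1),'open',round(o['opening']*94,1),round(o['gripper_force'],1),o['ft_force'].round(1))
E
python3 - <<'E'
from h import *
manip.let_go(); st('rel'); manip.line_to([400,46.9,160],vel=120)
manip.reach(cl(-74,200),OT); st()
p,d=cap('scene','s2'); cap('top','t2')
cv2.imwrite('pics/c4.png',cv2.resize(p[160:270,255:385,::-1],None,fx=5,fy=5,interpolation=3))
plates('scene','s3')
manip.line_to(cl(-74,126),vel=100); st('down')
manip.gripper_close(); st('closed'); plates('scene','s4');plates('top','t4')
E
```

```text
rel 14.07 [400.   46.9  65.5] open 94.0 0.0 [ 0.5  0.2 -0.2]
 16.22 [613.1  -1.5 199.5] open 93.6 0.0 [ 0.6  0.2 -0.2]
scene [ 5  3 29 45 16  9 10  2  0  0  1  1  3  4 13 39 42 17  2  1  3  6  6 16
 16  7 17  9 13 10  9  9  7  7  5  6 11  9  4  1  0  0  0  0  1]
down 17.26 [614.1  -1.8 126.6] open 94.0 0.0 [0.5 0.1 0.1]
closed 18.2 [613.9  -1.7 126.1] open 36.9 31.3 [ 3.3 -0.6  1.6]
scene [ 6  6  5  4 13 45 31  8  7  6  1  0  0  1  3  3  8 23 55 20  4  3  0  1
 14 11 16 11 16  8 11  6  9  7  3  8  8  6  7  3  0  0  0  0  0]
top [0 0 0 0 0 0 0 0 0 0 0 0 0 0 0 0 0 0 0 0 0 0 0 0 0 0 0 0 0 0 0 0 0 0 0 0 0
 0 0 0 0 0 0 0 0]
```

View pics/c4.png

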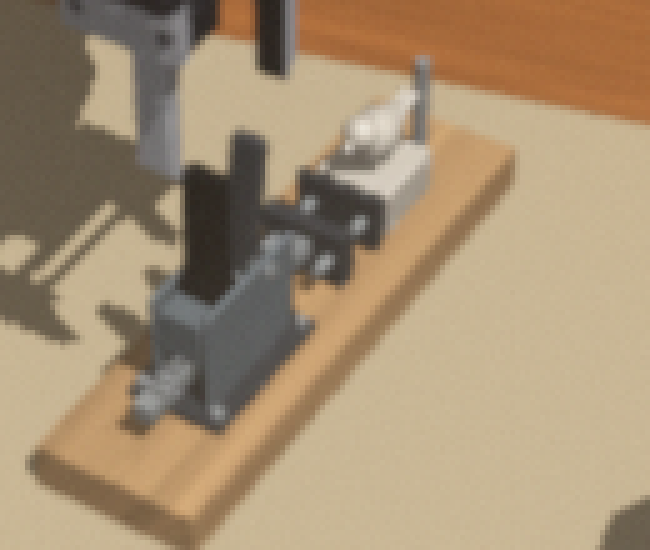

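The pin stands upright in the hole behind the bird. The first squeeze moved the bar about 7 mm. I'll keep pumping, tracking the two plates.

```bash
cat >> h.py <<'E'
def clus(tag,guess):
    d=np.load(f'pics/{tag}.npz')['d'];W=world('scene',d)[130:290,240:390].reshape(-1,3)
    P=np.c_[(W[:,:2]-CC)@e,(W[:,:2]-CC)@f,W[:,2]]
    b=P[(abs(P[:,1])<27)&(P[:,2]>36)&(P[:,2]<74)]
    r=[]
    for g in guess:
        for _ in range(8):
            q=b[abs(b[:,0]-g)<7,0]; g=np.median(q)
        r+=[round(g,2),len(q)]
    q=P[(abs(P[:,1])<24)&(P[:,2]>55)&(P[:,2]<66)&(P[:,0]>r[2]+8)&(P[:,0]<160),0]
    print(tag,r,'sep',round(r[2]-r[0],2),'bird',np.percentile(q,[2,98]).round(1)); return r
def shots(tag,g,n=3):
    R=[]
    for i in range(n): cap('scene',f'{tag}_{i}');R.append(clus(f'{tag}_{i}',g))
    m=np.mean(R,0);print('MEAN',m[[0,2]].round(2),'sep',round(m[2]-m[0],2));return m[[0,2]]
E
python3 - <<'E'
from h import *
clus('s0' if 0 else 's2',(10,47));clus('s3',(10,47));clus('s4',(17,54))
g=np.array((17,54.))
for k in range(2):
    manip.let_go(); manip.gripper_close(); st(f'stroke{k+2}'); g=shots(f'k{k+2}',g+8,2)
E
```

```text
s2 [np.float64(9.99), 133, np.float64(48.19), 142] sep 38.2 bird [ 65.5 141.9]
s3 [np.float64(10.15), 133, np.float64(48.03), 145] sep 37.88 bird [ 65.7 143.1]
s4 [np.float64(17.44), 120, np.float64(54.86), 145] sep 37.42 bird [ 73.  142.6]
stroke2 20.23 [613.9  -1.7 126.1] open 37.1 31.3 [ 3.5 -0.5  1.2]
k2_0 [np.float64(24.78), 137, np.float64(62.5), 134] sep 37.72 bird [ 80.4 142.9]
k2_1 [np.float64(24.62), 134, np.float64(62.46), 141] sep 37.84 bird [ 79.2 142.2]
MEAN [24.7  62.48] sep 37.78
stroke3 22.27 [613.9  -1.7 126.1] open 36.6 31.3 [ 3.4 -0.8  0.8]
k3_0 [np.float64(33.08), 134, np.float64(70.19), 142] sep 37.11 bird [ 84.7 141.9]
k3_1 [np.float64(33.29), 135, np.float64(70.55), 132] sep 37.26 bird [ 86.2 141.7]
MEAN [33.18 70.37] sep 37.18
```

Run:
```python
from h import *
manip.let_go(); manip.gripper_close(); st('stroke4'); g=shots('k4',np.array((41,78)),4)
```

```text
stroke4 24.3 [613.9  -1.7 126.1] open 36.8 31.3 [ 4.1 -0.3  1.1]
k4_0 [np.float64(40.47), 135, np.float64(78.01), 130] sep 37.54 bird [ 93.2 137.8]
k4_1 [np.float64(40.65), 134, np.float64(78.59), 134] sep 37.94 bird [ 95.8 136.9]
k4_2 [np.float64(40.76), 139, np.float64(77.69), 135] sep 36.93 bird [ 95.8 138.1]
k4_3 [np.float64(40.32), 137, np.float64(78.28), 134] sep 37.96 bird [ 95.5 140.7]
MEAN [40.55 78.14] sep 37.59
```

Run:
```python
from h import *
manip.let_go(); manip.gripper_close(); st('stroke5'); g=shots('k5',np.array((48.5,84)),4)
p=np.load('pics/k5_0.npz')['p']
cv2.imwrite('pics/c5.png',cv2.resize(p[160:240,290:370,::-1],None,fx=7,fy=7,interpolation=3))
```

```text
stroke5 26.44 [613.9  -1.7 126. ] open 36.9 31.4 [ 3.6 -0.5  0.6]
k5_0 [np.float64(48.55), 135, np.float64(79.93), 111] sep 31.38 bird [ 97.7 146.6]
k5_1 [np.float64(49.09), 138, np.float64(79.68), 118] sep 30.59 bird [ 95.6 145.7]
k5_2 [np.float64(48.75), 133, np.float64(79.59), 114] sep 30.84 bird [ 96.7 143.6]
k5_3 [np.float64(47.96), 131, np.float64(79.3), 123] sep 31.34 bird [ 95.1 144.9]
MEAN [48.59 79.62] sep 31.04
```

View pics/c5.png

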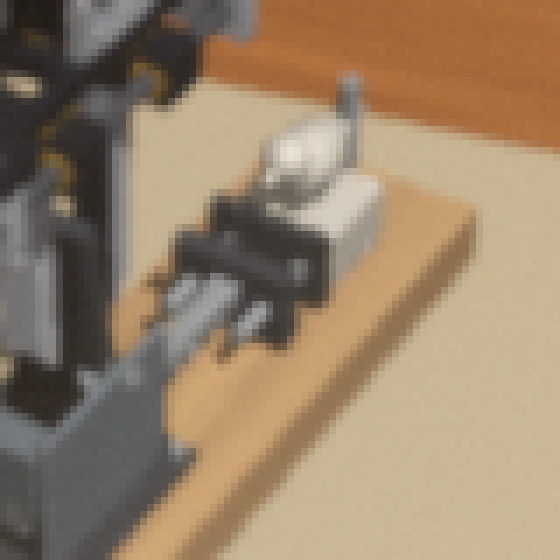

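The bird is now nipped against the pin. Cushion is about 37.9 − 31.0 ≈ 7 mm, and a full stroke would give about 15 mm. So I'll do a metered partial squeeze, pulling the trigger with the open front finger by arm motion.

Run:
```python
from h import *
manip.let_go(); st('open'); 
for c in (-85,-90):
    manip.line_to(cl(c,126),vel=40); st(c)
shots('p1',np.array((48.5,79.6)),3)
for c in (-92,-93.5):
    manip.line_to(cl(c,126),vel=20); st(c)
shots('p2',np.array((50,79.6)),5)
```

```text
open 27.63 [613.7  -1.7 126.1] open 94.2 0.0 [ 0.3 -0.6 -0.3]
-85 28.06 [624.6  -4.2 125.8] open 94.0 0.0 [-0.1 -0.3  0.1]
-90 28.33 [628.8  -5.1 125.9] open 94.1 3.7 [-6.7  1.4  4.7]
p1_0 [np.float64(49.35), 134, np.float64(79.93), 121] sep 30.58 bird [ 97.7 147.5]
p1_1 [np.float64(49.04), 131, np.float64(79.93), 116] sep 30.89 bird [ 97.1 145.1]
p1_2 [np.float64(49.19), 137, np.float64(79.64), 121] sep 30.45 bird [ 98. 147.]
MEAN [49.19 79.83] sep 30.64
-92 28.73 [630.6  -5.4 126. ] open 93.9 4.7 [-10.    1.6   7.8]
-93.5 28.98 [632.   -5.7 126. ] open 93.7 4.9 [-9.3  1.1  8.3]
p2_0 [np.float64(50.0), 137, np.float64(80.19), 115] sep 30.19 bird [ 96.6 146.4]
p2_1 [np.float64(49.79), 136, np.float64(79.74), 112] sep 29.95 bird [ 96.3 145.6]
p2_2 [np.float64(49.85), 138, np.float64(79.61), 113] sep 29.76 bird [ 98.  145.4]
p2_3 [np.float64(49.75), 134, np.float64(79.42), 113] sep 29.67 bird [ 96.8 146.5]
p2_4 [np.float64(49.87), 136, np.float64(79.39), 117] sep 29.52 bird [ 97.5 143.9]
MEAN [49.85 79.67] sep 29.82
```

Run:
```python
from h import *
manip.line_to(cl(-97,126),vel=20); st(-97)
shots('p3',np.array((52,79.6)),5)
manip.line_to(cl(-98,126),vel=20); st(-98)
shots('p4',np.array((52,79.6)),5)
```

```text
-97 29.56 [635.4  -6.5 126. ] open 93.8 4.9 [-10.2   1.5   8.3]
p3_0 [np.float64(50.85), 130, np.float64(80.46), 111] sep 29.61 bird [ 96.6 143.9]
p3_1 [np.float64(51.22), 135, np.float64(79.78), 114] sep 28.56 bird [ 95.9 145.4]
p3_2 [np.float64(51.4), 134, np.float64(79.86), 109] sep 28.46 bird [ 97.  145.2]
p3_3 [np.float64(51.2), 131, np.float64(79.7), 102] sep 28.5 bird [ 95.7 143.6]
p3_4 [np.float64(51.0), 141, np.float64(79.51), 97] sep 28.51 bird [ 96.  144.8]
MEAN [51.13 79.86] sep 28.73
-98 30.06 [636.3  -6.7 126. ] open 94.3 5.4 [-10.7   1.8   9.1]
p4_0 [np.float64(51.41), 131, np.float64(79.69), 112] sep 28.28 bird [ 96.9 145.3]
p4_1 [np.float64(51.54), 132, np.float64(79.79), 102] sep 28.25 bird [ 96.6 147.5]
p4_2 [np.float64(51.23), 135, np.float64(79.87), 105] sep 28.64 bird [ 95.7 145.7]
p4_3 [np.float64(51.73), 136, np.float64(80.13), 108] sep 28.4 bird [ 96.1 146.9]
p4_4 [np.float64(52.0), 136, np.float64(79.53), 104] sep 27.53 bird [ 97.  144.6]
MEAN [51.58 79.8 ] sep 28.22
```

Run:
```python
from h import *
manip.line_to(cl(-99.5,126),vel=20); manip.sleep(.3); st(-99.5)
shots('p5',np.array((52.4,79.6)),5)
p=np.load('pics/p5_0.npz')['p']
cv2.imwrite('pics/c6.png',cv2.resize(p[150:250,270:370,::-1],None,fx=6,fy=6,interpolation=3))
```

```text
-99.5 30.86 [636.7  -6.8 125.9] open 94.0 8.7 [-16.8   3.   14.9]
p5_0 [np.float64(52.18), 137, np.float64(79.8), 103] sep 27.62 bird [ 97.4 146.2]
p5_1 [np.float64(52.56), 135, np.float64(79.57), 105] sep 27.01 bird [ 96.7 146.7]
p5_2 [np.float64(52.08), 136, np.float64(79.76), 100] sep 27.68 bird [ 97.4 146.5]
p5_3 [np.float64(52.28), 134, np.float64(80.18), 104] sep 27.9 bird [ 97.4 146.7]
p5_4 [np.float64(52.88), 136, np.float64(79.96), 104] sep 27.08 bird [ 95.8 145. ]
MEAN [52.4  79.85] sep 27.46
```

View pics/c6.png

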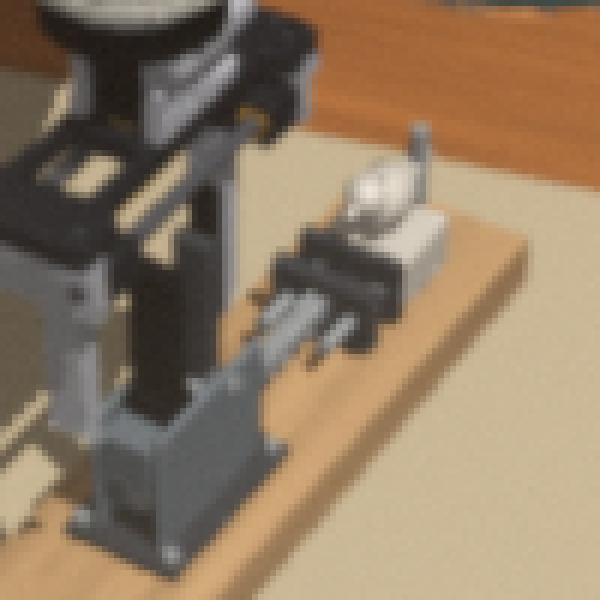

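Run:
```python
from h import *
manip.line_to(cl(-100.4,126),vel=20); manip.sleep(.5); st(-100.4)
shots('p6',np.array((52.4,79.6)),6)
st()
```

```text
-100.4 31.86 [637.1  -6.9 125.9] open 94.1 10.5 [-20.9   3.6  17.3]
p6_0 [np.float64(52.28), 136, np.float64(80.0), 103] sep 27.72 bird [ 95.9 143.4]
p6_1 [np.float64(52.54), 131, np.float64(80.28), 111] sep 27.74 bird [ 96.9 146.1]
p6_2 [np.float64(52.04), 137, np.float64(79.88), 107] sep 27.84 bird [ 97.4 147. ]
p6_3 [np.float64(52.01), 135, np.float64(79.59), 100] sep 27.58 bird [ 97.  145.6]
p6_4 [np.float64(52.16), 136, np.float64(79.92), 107] sep 27.76 bird [ 97.  144.9]
p6_5 [np.float64(51.83), 129, np.float64(79.64), 107] sep 27.81 bird [ 95.9 146.6]
MEAN [52.14 79.89] sep 27.74
 32.16 [637.1  -6.9 125.9] open 94.0 10.5 [-20.9   2.8  17.1]
```

Run:
```python
from h import *
for c in np.arange(-101,-103.1,-.5):
    manip.line_to(cl(c,126),vel=20); manip.sleep(.2); st(c); m=shots(f'q{-c:.1f}',np.array((52.4,79.6)),3)
    if m[0]>53 or m[1]-m[0]<27: break
    o=manip.get_obs()
    if np.linalg.norm(o['ft_force'])>34: break
```

```text
-101.0 32.61 [637.5  -6.9 125.9] open 94.2 11.4 [-22.5   4.7  18.9]
q101.0_0 [np.float64(52.65), 135, np.float64(80.06), 103] sep 27.41 bird [ 96.1 145.1]
q101.0_1 [np.float64(52.84), 135, np.float64(80.14), 102] sep 27.3 bird [ 98.  146.4]
q101.0_2 [np.float64(52.68), 134, np.float64(79.99), 104] sep 27.31 bird [ 96.6 147.1]
MEAN [52.72 80.06] sep 27.34
-101.5 33.21 [637.8  -7.  125.9] open 93.7 12.0 [-22.9   3.9  19.4]
q101.5_0 [np.float64(52.49), 130, np.float64(79.72), 103] sep 27.23 bird [ 94.8 145.6]
q101.5_1 [np.float64(52.76), 134, np.float64(79.8), 103] sep 27.04 bird [ 96.1 142.7]
q101.5_2 [np.float64(52.89), 133, np.float64(80.04), 101] sep 27.15 bird [ 98.1 144.9]
MEAN [52.71 79.85] sep 27.14
-102.0 33.81 [638.3  -7.1 125.9] open 93.7 12.3 [-23.6   4.   20.4]
q102.0_0 [np.float64(52.94), 125, np.float64(79.73), 106] sep 26.79 bird [ 97.1 145.4]
q102.0_1 [np.float64(53.5), 140, np.float64(79.66), 97] sep 26.16 bird [ 97.2 144.9]
q102.0_2 [np.float64(53.29), 132, np.float64(80.65), 103] sep 27.36 bird [ 97.1 146.2]
MEAN [53.24 80.01] sep 26.77
```

Bar advance is about 4.6 mm since the last full stroke, so the trigger is at about 0.19 rad. Cushion is about 11 mm, the hold is steady, and the forces are moderate. Handing in.

```bash
python3 -c "
from h import *
print(order.close_job())"
```

```text
the job is handed in; nothing more can be done
None
```

The job is handed in: the pin stands fully down in the bed hole and released, and the bird is nipped against it with the jaw pushed back about 11 mm by camera depth. The trigger is still held in, but only about two-thirds of the way (roughly 0.19 of 0.30 rad), because a full last stroke would have given about 15 mm.

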